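Draw a sprung probe out to its red mark and hold it

TASK

Take the telescoping probe off its low black rest and lay it down into the white-armed yoke, its orange knob pointing away from the robot and its black collar dropped in just behind the front arm. Then take the knob and pull the rod out against its spring until the red ring stands at the sleeve's mouth, half in and half out, without ever pulling it to its end stop. Finish while still holding it there, and leave the caliper, the loupe and the parts bin where they are.

Things in the scene. Friction and masses are not known exactly. Their poses are not given: they have to be found in the camera images.
- probe_centre (a point): Centre of the loose probe's sleeve, an aluminium square tube 150 long, 18 x 18 mm; grasp it across here. x runs along it towards the orange knob, z up. A black collar, 40 mm diameter, sits 45 to 53 mm ahead of this point; mass 0.15 to 0.3 kg, centred 20 mm ahead. Starts level on the rest, 49 mm above the table. Only the collar, butting on the yoke's front arm, holds it against a pull.
- sleeve_mouth (a point): Centre of the sleeve's front end face (75 mm ahead of probe_centre), where the white inner rod of 10 mm diameter comes out. Axes as probe_centre. The red ring on the rod, 10 mm wide, is hidden inside at the start.
- knob_centre (a point): Centre of the orange pull knob at the rod's outer end, a 22 mm cube with rounded edges, to be grasped across. With the rod fully in it is 36 mm ahead of the sleeve's mouth (111 mm ahead of probe_centre), and moves ahead as the rod comes out. Axes as probe_centre.
- rod (a joint): How far the rod is pulled out, m: 0 fully in (its start), end stop at 0.065. Its red ring, 10 mm wide, begins to show at the mouth at 0.035, is half out at 0.040 (the mark), wholly out at 0.045. The spring pulls back with 3.6 N at 0, rising 120 N per m (8.4 N at 0.040); let go, the rod goes back in.
- rest: Low storage rest, fixed: grey base 170 x 90 x 10 mm with two black saddles 12 mm thick and 70 wide at x +65 and -60 mm; each carries the sleeve's underside at 40 mm in a notch 26 mm wide and 8 deep. Origin: centre of its underside; x along the notches, towards the knob, z up.
- yoke: Pulling yoke, fixed: steel base 190 x 100 x 10 mm with two white arms 70 mm wide, front arm from x +60 to +70 mm, rear from -65 to -55. Each has a slot along x, 26 mm wide, open above; slot floor 61 mm above the table, walls up to 83, flared lead-ins up to 97. Origin: centre of its underside; z up; its front (pulling side) is +x, the arm farther from the robot.
- yoke_seat (a point): Point where probe_centre belongs when laid in: on the slots' line above the yoke's origin, 70 mm above the table. Axes as the yoke. The collar then lies 7 mm behind the front arm; when the knob is pulled the whole probe first slides ahead until the collar butts on that arm, and then the rod comes out.
- caliper: Bystander: steel and black caliper lying flat, 200 mm long, 9 mm high. Origin: centre of its underside.
- loupe: Bystander: black eye loupe standing upright, 38 mm diameter, 32 mm high. Origin: centre of its underside.
- partsbin: Bystander: small open blue bin, 120 x 90 x 45 mm. Origin: centre of its underside.
Things that resemble listed ones, but are neither listed nor needed, are in the scene too. What is shaped like the part that bears probe_centre but blue or purple is not meant.

How it is judged:
By the outcome, as a careful person would: the job done as asked, in the order asked, and still so for the second after the job is handed in, while the arm keeps its last pose, push and grip.
It also fails if it takes over 53 s, if anything falls off the work surface, if the arm or the gripper's body presses on something with over 40 N, if the wrist force passes 120 N, or if a joint passes its speed limit or range.

ROBOT

A 7-joint arm with a two-finger parallel gripper is mounted at the origin on the work surface. World frame = base frame: x ahead of the robot, y to its left, z up, the work surface at z = 0. Lengths are in m, angles in rad, forces in N, time in s.
With the tool pointing down it reaches from about 0.425 to 0.825 m from the base axis. Payload 3.6 kg.
Tool frame: the origin (TCP) lies midway between the tips of the shut fingers; the grasp point (between the pads) lies 19 mm behind it; z points along the fingers, y is the line along which they close (so a half turn about z gives the same grasp; the last joint's range is limited). The gripper opens to 93 mm and grips with 3 to 60 N. Pads are 15 mm wide; open, the fingers measure 128 mm over their backs; the gripper's body (75 mm by 188 mm) begins 65 mm behind the grasp point.
Start: joints at [-1.266, 0.615, -0.013, 1.423, 0.008, 1.103, -0.04], TCP at [0.211, 0.615, 0.219] pointing down, gripper open.
Joint ranges: [-3.12, 3.12], [-0.3, 2.06], [-1.34, 1.32], [0.26, 2.42], [-1.36, 4.5], [0.01, 1.98], [-2.84, 2.84]. Speed limits (rad/s): [2.79, 2.79, 3.14, 3.14, 3.14, 3.14, 3.14].

INTERFACE

Orientations are given as a unit quaternion [w, x, y, z].
In Python, from station import * gives the robot as it stands.
- The arm moves only by the tool carry_out, never from a script. Its argument "moves" is a list of rows, each an object of numbers: "dx", "dy", "dz": the shift along the tool's x, y, z each as a share of 0.04 m, from -1 to 1; "roll": the turn about the tool's z as a share of 180 degrees, from -1 to 1. A call has 1 to 12 rows; each row shifts and turns the commanded pose from where the row before left it, along the tool's axes as they then stand; what a row does not reach is not made up. A row lasts 1/10 s, in which the tool goes at most 50 mm and 8.59 degrees, less where a joint would pass 70% of its speed; a pose out of reach is approached as far as the arm can. A call with a number of a shift or a turn outside -1 to 1 is refused whole. A call with a gripper value outside its range is refused whole. "claw" is the finger opening in mm, from 0 to 93, set as the call begins (left out, the last holds). The fingers move at their own pace and stop on an object; "grip_force" is the grip in N (left out, the last holds). Time passes only in rows, so rows that do not move let the fingers close. It gives the time, the measured TCP pose, the force, the opening and the grip force at its end, in the units of the state.
- get_state(): the state, without advancing time (a new reading comes with each control period).
- grab_frame(name): name is "side" or "top" or "wrist"; returns the picture (480x640x3 uint8, red, green, blue); there is no depth.
- get_calibration(name): a dict with "vfov" (degrees; the focal length in pixels is half the picture's height over the tangent of half this angle, whatever the lens; pixels are square), "cx", "cy" (the principal point, pixels), "extrinsics" (4x4, takes a point from camera to world coordinates). Camera axes: x right, y up, looking along -z (the intrinsics and any distortion apply to the point x, -y, -z); pixel columns grow to the right and rows downward; lengths in m; the calibration is good to about 2 mm. A picture is of the moment at which its call begins: read the wrist's pose just before it. get_calibration takes no time and is no camera call; for the wrist camera it gives the pose at the moment of the call.
- hand_in(): hands the job in; it is judged then, once.
The state is a dict: "clock": time; "joint_positions": joint angles; "joint_vel": joint speeds; "tau": joint torques, N m; "eef_pos": TCP position; "tcp_rot": TCP orientation; "ft_force": force on the tool from outside, world axes, zero at the start; "moment": the same for the moment, N m; "gripper_width": finger opening in m; "gripper_force": force on a finger pad.
Only numpy, scipy, OpenCV 4.12 (cv2) and the standard library are available. Lean on these libraries where they do the work, as an engineer would, in place of code of your own. Each camera call takes 0.05 s, during which the arm holds its last target. There are 200 camera calls.

## Working session

There is one attempt and no reset: what is moved stays moved. The work goes in short steps, Python scripts to look and compute and a tool call to move; the robot and the scene stay as the last step left them, time stands still between calls to the robot, and variables do not carry over. Pictures are saved under pics/ and viewed, at most 10 in all, crops included, and the job is handed in when it is done.

Besides the shell and the picture viewer there is one more tool, called after "Emit:" in YAML: its name, and indented under it one key for each argument. carry_out: Moves the arm, as the interface text tells. Shift numbers are shares of 0.04 m and turn numbers shares of 180 degrees, none past 1 either way. Its arguments: {"type":"object","properties":{"moves":{"type":"array","items":{"type":"object","properties":{"dx":{"type":"number"},"dy":{"type":"number"},"dz":{"type":"number"},"roll":{"type":"number"}}}},"claw":{"type":"number"},"grip_force":{"type":"number"}},"required":["moves"]}

```bash
ls; mkdir -p pics
python3 - <<'E'
from station import *
import cv2
s=get_state();print(s)
for n in("side","top"):
    c=get_calibration(n);print(n,c)
    cv2.imwrite(f"pics/{n}0.png",grab_frame(n)[:,:,::-1])
print(get_calibration("wrist"))
E
```

```text
pics
{'clock': 0.0, 'joint_positions': array([-1.26652295,  0.61588745, -0.01261134,  1.42486811,  0.00811861,
        1.10338733, -0.04041122]), 'joint_vel': array([-0.00018366, -0.00176044, -0.00079988, -0.00137312, -0.00037907,
       -0.0002463 , -0.00096562]), 'tau': array([-2.25716467e-04, -4.58942986e+01,  2.09080512e-01, -1.65742815e+01,
       -6.10171119e-02,  2.05913623e-02,  2.47593262e-04]), 'eef_pos': array([0.21085003, 0.6140305 , 0.21751201]), 'tcp_rot': array([-1.78855368e-04,  1.64604343e-01,  9.86358884e-01, -1.23698005e-03]), 'ft_force': array([-0.01300748, -0.62989669,  0.82800586]), 'moment': array([-0.04034957,  0.0093691 , -0.02985965]), 'gripper_force': 0.0, 'gripper_width': 0.09281056852906319}
side {'vfov': 51.21793048936512, 'cx': 323.06292780700755, 'cy': 240.47330297612905, 'extrinsics': array([[ 0.91996634,  0.23926304, -0.31050786,  0.15714608],
       [-0.39196339,  0.57189956, -0.72062167, -1.04747802],
       [ 0.00516118,  0.7846554 ,  0.6199107 ,  0.88241747],
       [ 0.        ,  0.        ,  0.        ,  1.        ]])}
top {'vfov': 56.04860211377955, 'cx': 310.7352100396512, 'cy': 232.20843948191387, 'extrinsics': array([[-0.01794593,  0.99377878, -0.10991669,  0.43734696],
       [-0.99978912, -0.0189339 , -0.00795118, -0.10954761],
       [-0.00998287,  0.10975082,  0.993909  ,  1.48718506],
       [ 0.        ,  0.        ,  0.        ,  1.        ]])}
{'vfov': 58.51477361597284, 'cx': 317.9089885515579, 'cy': 245.41205475535963, 'extrinsics': array([[ 0.32471104, -0.90729916, -0.26715347,  0.13632971],
       [ 0.94581106,  0.31087766,  0.09378972,  0.64071678],
       [-0.00204329, -0.28313126,  0.95907899,  0.38318988],
       [ 0.        ,  0.        ,  0.        ,  1.        ]])}
```

View pics/top0.png

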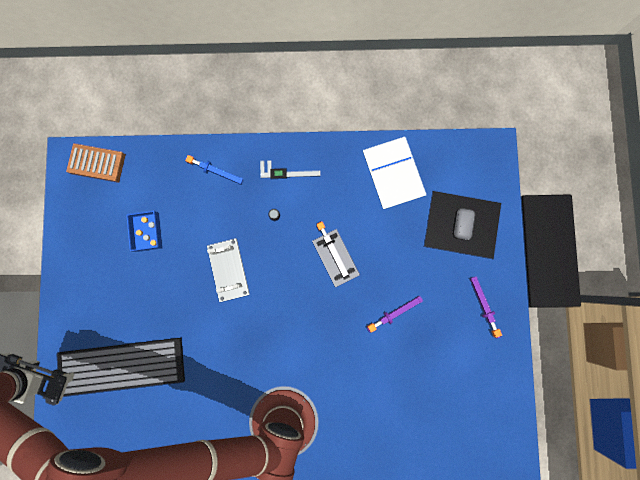

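View pics/side0.png

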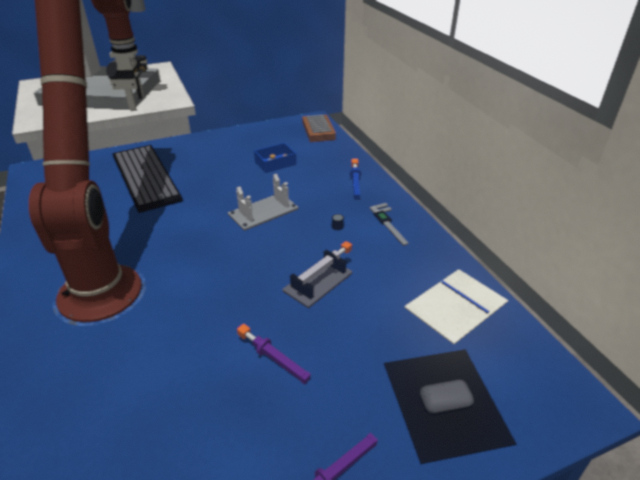

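The top view shows four probe-shaped things:
- the aluminium one on the grey rest with black saddles at (335,252), knob at (320,226)
- a blue one at (215,170)
- purple ones at (395,315) and (485,305)

The aluminium one on the rest fits the description. The yoke with white arms is at (228,270).

```bash
cat > h.py <<'E'
import numpy as np, cv2
def ray(c,u,v):
    f=240/np.tan(np.radians(c["vfov"]/2)); E=np.array(c["extrinsics"])
    d=E[:3,:3]@np.array([(u-c["cx"])/f,-(v-c["cy"])/f,-1.]); return E[:3,3],d
def onz(c,u,v,z):
    o,d=ray(c,u,v); return o+d*(z-o[2])/d[2]
def proj(c,p):
    f=240/np.tan(np.radians(c["vfov"]/2)); E=np.array(c["extrinsics"])
    q=E[:3,:3].T@(np.asarray(p)-E[:3,3]); return np.array([c["cx"]-f*q[0]/q[2], c["cy"]+f*q[1]/q[2]])
def blobs(img,lo,hi,amin=20):
    m=cv2.inRange(cv2.cvtColor(img,cv2.COLOR_RGB2HSV),np.array(lo),np.array(hi))
    n,l,s,c=cv2.connectedComponentsWithStats(m)
    return m,[(c[i].round(1),s[i,4],s[i,:4]) for i in range(1,n) if s[i,4]>=amin]
E
python3 - <<'E'
from station import *
from h import *
im=cv2.imread("pics/top0.png"); c=get_calibration("top"); rgb=im[:,:,::-1].copy()
print(blobs(rgb,(3,150,150),(25,255,255),15)[1])
print(blobs(rgb,(0,0,150),(180,60,255),60)[1])
for n,p,z in(("knob",(320.5,226),.049),("rear",(349,277),.049),("yokeA",(223,244),.09),("yokeB",(233,297),.09)):print(n,onz(c,*p,z))
side=cv2.imread("pics/side0.png")
a=cv2.resize(im[210:310,190:370],None,fx=4,fy=4,interpolation=cv2.INTER_CUBIC)
cv2.imwrite("pics/crop.png",a)
E
```

```text
[(array([ 74.5, 155.8]), np.int32(88), array([ 67, 144,  20,  29], dtype=int32)), (array([ 97.5, 153.8]), np.int32(80), array([ 85, 147,  37,  24], dtype=int32)), (array([ 81.6, 159.3]), np.int32(30), array([ 79, 149,   6,  21], dtype=int32)), (array([ 98.4, 162. ]), np.int32(30), array([ 96, 151,   6,  22], dtype=int32)), (array([ 92.8, 161.2]), np.int32(30), array([ 90, 152,   6,  20], dtype=int32)), (array([103.6, 164.1]), np.int32(31), array([101, 154,   6,  21], dtype=int32)), (array([109.5, 163.8]), np.int32(30), array([107, 154,   6,  20], dtype=int32)), (array([189.2, 159. ]), np.int32(38), array([186, 156,   8,   7], dtype=int32)), (array([320.2, 225.2]), np.int32(45), array([317, 222,   8,   8], dtype=int32)), (array([371.5, 327.3]), np.int32(43), array([368, 324,   8,   8], dtype=int32)), (array([496.9, 332.6]), np.int32(47), array([493, 329,   9,   8], dtype=int32))]
[(array([305.6,  20.7]), np.int32(26466), array([  0,   0, 640, 115], dtype=int32)), (array([320.7, 116.7]), np.int32(65072), array([  0,  45, 627, 236], dtype=int32)), (array([394. , 172.7]), np.int32(2761),
[... 1067 characters left out ...]
array([ 68, 374,  79,  12], dtype=int32)), (array([112.2, 385.2]), np.int32(395), array([ 65, 379,  98,  14], dtype=int32)), (array([301.2, 410.3]), np.int32(287), array([265, 387,  53,  68], dtype=int32)), (array([ 11.2, 461.2]), np.int32(411), array([  0, 433,  33,  47], dtype=int32)), (array([212.6, 464.2]), np.int32(134), array([205, 443,  12,  37], dtype=int32)), (array([264.7, 459.2]), np.int32(66), array([259, 442,   9,  33], dtype=int32)), (array([ 40.9, 470.3]), np.int32(71), array([ 35, 460,  14,  20], dtype=int32))]
knob [ 0.61586571 -0.12977486  0.049     ]
rear [ 0.45118523 -0.2168201   0.049     ]
yokeA [0.56012385 0.17552171 0.09      ]
yokeB [0.39605988 0.14416101 0.09      ]
```

View pics/crop.png

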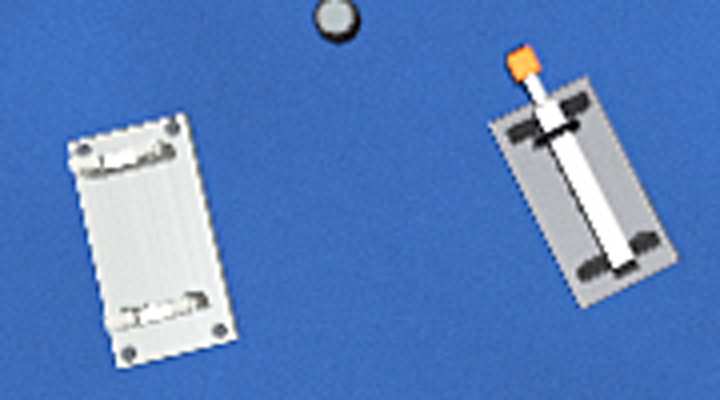

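The crop confirms it: silver sleeve with orange knob at crop (522,63) on the grey rest with black saddles. The collar is at crop (556,133), and the white-armed yoke's base corners are at crop (67,142), (185,113), (238,338) and (116,368).

Emit:
carry_out:
  moves:
    - {"roll": 0.046}
    - {"roll": 0.046}
    - {"roll": 0.046}
    - {"roll": 0.046}
    - {"roll": 0.046}
    - {"roll": 0.046}
    - {"roll": 0.046}
    - {"roll": 0.046}
    - {"roll": 0.046}
    - {"roll": 0.046}
    - {"roll": 0.046}
    - {"roll": 0.046}
  claw: 70
  grip_force: 40

```text
validation failed for argument at $.mo...
```

Emit:
carry_out:
  moves:
    - {"roll": 0.046}
    - {"roll": 0.046}
    - {"roll": 0.046}
    - {"roll": 0.046}

```text
validation failed for argument at $.mo...
```

```bash
cat >> h.py <<'E'
def yaw(q):
    from scipy.spatial.transform import Rotation as R
    x=R.from_quat([q[1],q[2],q[3],q[0]]).as_matrix(); return np.degrees(np.arctan2(x[1,0],x[0,0])),x
def delta(s,p):
    """tool-axis shift in mm from TCP to p"""
    y,x=yaw(s["tcp_rot"]); return (x.T@(np.asarray(p)-s["eef_pos"])*1000).round(1)
E
python3 - <<'E'
from station import *
from h import *
s=get_state();print(s["clock"],yaw(s["tcp_rot"])[0],s["joint_positions"].round(2),s["eef_pos"])
print(delta(s,(.52,.33,.22)))
c=get_calibration("top")
P=[onz(c,190+u/4,210+v/4,.01) for u,v in((67,142),(185,113),(238,338),(116,368))]
print(np.array(P).round(4),np.mean(P,0)); d=P[0]+P[1]-P[2]-P[3];print(np.degrees(np.arctan2(d[1],d[0])),np.linalg.norm(d)/2)
E
```

```text
0.1 161.05375761440285 [-1.27  0.62 -0.01  1.42  0.01  1.1  -0.04] [0.21086533 0.61411771 0.21763496]
[-384.6 -168.4   -2. ]
[[0.5632 0.2454 0.01  ]
 [0.5854 0.1481 0.01  ]
 [0.4008 0.105  0.01  ]
 [0.3784 0.2042 0.01  ]] [0.48194308 0.17569008 0.01      ]
12.873328889268564 0.18943216436116384
```

Emit:
carry_out:
  moves:
    - {"dx": 0,"dy": 0,"dz": 0,"roll": 0.046}
    - {"dx": 0,"dy": 0,"dz": 0,"roll": 0.046}
    - {"dx": 0,"dy": 0,"dz": 0,"roll": 0.046}
    - {"dx": 0,"dy": 0,"dz": 0,"roll": 0.046}
    - {"dx": 0,"dy": 0,"dz": 0,"roll": 0.046}
    - {"dx": 0,"dy": 0,"dz": 0,"roll": 0.046}
    - {"dx": 0,"dy": 0,"dz": 0,"roll": 0.046}
    - {"dx": 0,"dy": 0,"dz": 0,"roll": 0.046}
    - {"dx": 0,"dy": 0,"dz": 0,"roll": 0.046}
    - {"dx": 0,"dy": 0,"dz": 0,"roll": 0.046}
    - {"dx": 0,"dy": 0,"dz": 0,"roll": 0.046}
    - {"dx": 0,"dy": 0,"dz": 0,"roll": 0.046}
  claw: 70
  grip_force: 40

```text
clock: 1.3
eef_pos: [0.2107, 0.6144, 0.218]
tcp_rot: [0.0, 0.86, 0.51, -0.001]
ft_force: [-0.7, -0.3, -0.0]
gripper_width: 0.07
gripper_force: 0.0
```

Emit:
carry_out:
  moves:
    - {"dx": 0,"dy": 0,"dz": 0,"roll": 0.046}
    - {"dx": 0,"dy": 0,"dz": 0,"roll": 0.046}
    - {"dx": 0,"dy": 0,"dz": 0,"roll": 0.046}
    - {"dx": 0,"dy": 0,"dz": 0,"roll": 0.046}

```text
clock: 1.7
eef_pos: [0.2107, 0.6144, 0.218]
tcp_rot: [0.001, 0.97, 0.244, -0.001]
ft_force: [-0.7, -0.3, -0.5]
gripper_width: 0.07
gripper_force: 0.0
```

Run:
```python
from station import *
from h import *
s=get_state();print(s["clock"],yaw(s["tcp_rot"])[0],s["joint_positions"].round(2),s["eef_pos"])
print(delta(s,(.50,.36,.22)),delta(s,(.527,-.177,.17)))
```

```text
1.7 28.23812639597553 [-1.6   0.68  0.61  1.44 -0.4   1.15 -2.01] [0.21070731 0.61443172 0.21796184]
[134.5 361.   -1.9] [-95.7 846.9  48.7]
```

Emit:
carry_out:
  moves:
    - {"dx": 0.33,"dy": 0.9,"dz": 0,"roll": 0}
    - {"dx": 0.33,"dy": 0.9,"dz": 0,"roll": 0}
    - {"dx": 0.33,"dy": 0.9,"dz": 0,"roll": 0}
    - {"dx": 0.33,"dy": 0.9,"dz": 0,"roll": 0}
    - {"dx": 0.33,"dy": 0.9,"dz": 0,"roll": 0}
    - {"dx": 0.33,"dy": 0.9,"dz": 0,"roll": 0}
    - {"dx": 0.33,"dy": 0.9,"dz": 0,"roll": 0}
    - {"dx": 0.33,"dy": 0.9,"dz": 0,"roll": 0}
    - {"dx": 0.33,"dy": 0.9,"dz": 0,"roll": 0}
    - {"dx": 0.33,"dy": 0.9,"dz": 0,"roll": 0}

```text
clock: 2.7
eef_pos: [0.4998, 0.3606, 0.2181]
tcp_rot: [0.0, 0.969, 0.247, -0.001]
ft_force: [0.7, 0.8, -0.5]
gripper_width: 0.0697
gripper_force: 0.0
```

Emit:
carry_out:
  moves:
    - {"dx": -0.48,"dy": 1,"dz": 0.1,"roll": 0}
    - {"dx": -0.48,"dy": 1,"dz": 0.1,"roll": 0}
    - {"dx": -0.48,"dy": 1,"dz": 0.1,"roll": 0}
    - {"dx": -0.48,"dy": 1,"dz": 0.1,"roll": 0}
    - {"dx": -0.48,"dy": 1,"dz": 0.1,"roll": 0}
    - {"dx": -0.48,"dy": 1,"dz": 0.1,"roll": 0}
    - {"dx": -0.48,"dy": 1,"dz": 0.1,"roll": 0}
    - {"dx": -0.48,"dy": 1,"dz": 0.1,"roll": 0}
    - {"dx": -0.48,"dy": 1,"dz": 0.1,"roll": 0}
    - {"dx": -0.48,"dy": 1,"dz": 0.1,"roll": 0}
    - {"dx": -0.48,"dy": 1,"dz": 0.1,"roll": 0}
    - {"dx": -0.48,"dy": 1,"dz": 0.1,"roll": 0}

```text
clock: 3.9
eef_pos: [0.5261, -0.1714, 0.1701]
tcp_rot: [-0.0, 0.969, 0.247, -0.0]
ft_force: [0.1, -0.3, -0.3]
gripper_width: 0.0699
gripper_force: 0.0
```

Run:
```python
from station import *
from h import *
s=get_state();c=get_calibration("wrist");im=grab_frame("wrist");print(s["clock"],yaw(s["tcp_rot"])[0],s["joint_positions"].round(2),s["eef_pos"])
cv2.imwrite("pics/w1.png",im[:,:,::-1]); print(c["extrinsics"].round(3))
np.save("w1.npy",c["extrinsics"])
print(blobs(im,(3,150,120),(25,255,255),100)[1])
```

```text
3.9 28.591524664203657 [-0.08  0.57  0.56  1.78 -0.38  0.9  -0.42] [ 0.52607259 -0.17142108  0.17012799]
[[ 0.479  0.842  0.249  0.595]
 [-0.878  0.459  0.135 -0.133]
 [-0.001 -0.283  0.959  0.336]
 [ 0.     0.     0.     1.   ]]
[(array([328.7,  82. ]), np.int32(320), array([312,  62,  36,  40], dtype=int32))]
```

View pics/w1.png

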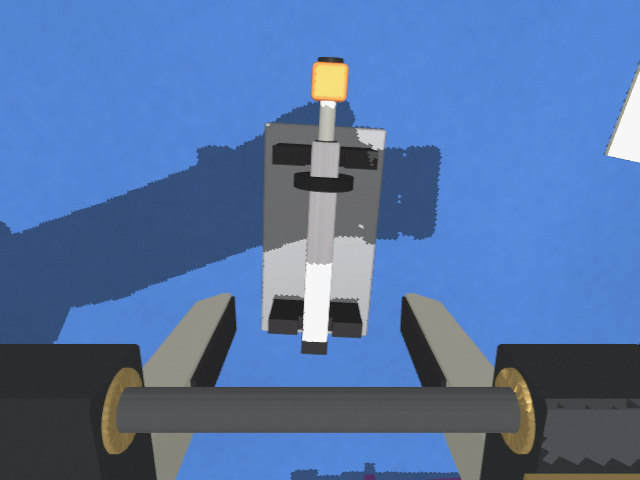

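The wrist view shows the probe on its rest: knob at (330,82), sleeve front at (325,142), rear end at (315,341), collar at (324,182).

Run:
```python
from station import *
from h import *
s=get_state();c=get_calibration("wrist")
f=onz(c,325.5,142,.058);r=onz(c,315,341,.058);k=onz(c,330,80,.060)
d=f-r;print(f,r,k,"len",np.linalg.norm(d),"yaw",np.degrees(np.arctan2(d[1],d[0])))
d=k-r;print(np.linalg.norm(d),np.degrees(np.arctan2(d[1],d[0])))
m=(f+r)/2;print("centre",m); u=(f-r)/np.linalg.norm(f-r)
g=m+.01*u;g[2]=.030;print(delta(s,g))
```

```text
[ 0.58407795 -0.15689024  0.058     ] [ 0.45659992 -0.21646474  0.058     ] [ 0.61748567 -0.14203157  0.06      ] len 0.14071164838899436 yaw 25.048167340715487
0.17728090488179385 24.827439305148218
centre [ 0.52033893 -0.18667749  0.058     ]
[  5.1   0.9 140.6]
```

Run:
```python
from station import *
from h import *
s=get_state();c=get_calibration("wrist");print(s["eef_pos"],yaw(s["tcp_rot"])[0],s["joint_vel"].round(3),c["extrinsics"][:3,3],np.load("w1.npy")[:3,3])
c["extrinsics"]=np.load("w1.npy")
f=onz(c,325.5,142,.058);r=onz(c,315,353,.058);k=onz(c,330,80,.060)
d=f-r;print(f,r,k,"len",np.linalg.norm(d),"yaw",np.degrees(np.arctan2(d[1],d[0])))
d=k-r;print(np.linalg.norm(d),np.degrees(np.arctan2(d[1],d[0])))
t=get_calibration("top");print(onz(t,320.2,225.2,.06))
```

```text
[ 0.52445273 -0.18261727  0.17061923] 27.858241749852667 [-0.059 -0.038  0.047  0.041  0.028  0.004 -0.14 ] [ 0.59407169 -0.14352152  0.33584174] [ 0.59537955 -0.13312697  0.33570544]
[ 0.58528241 -0.14378287  0.058     ] [ 0.45033983 -0.20946547  0.058     ] [ 0.61847925 -0.12852979  0.06      ] len 0.15007899503484598 yaw 25.954265339523044
0.1866157812987517 25.704330169732305
[ 0.61708898 -0.12871594  0.06      ]
```

Emit:
carry_out:
  moves:
    - {"dx": 0,"dy": 0,"dz": 0.5,"roll": 0.012}
    - {"dx": 0,"dy": 0,"dz": 0.5,"roll": 0}
    - {"dx": 0,"dy": 0,"dz": 0,"roll": 0}
    - {"dx": 0,"dy": 0,"dz": 0,"roll": 0}

```text
clock: 4.35
eef_pos: [0.5263, -0.1698, 0.1306]
tcp_rot: [-0.0, 0.974, 0.229, -0.0]
ft_force: [1.1, -0.4, -0.2]
gripper_width: 0.0701
gripper_force: 0.0
```

Run:
```python
from station import *
from h import *
s=get_state();c=get_calibration("wrist");im=grab_frame("wrist")
cv2.imwrite("pics/w2.png",im[:,:,::-1])
print(s["eef_pos"],yaw(s["tcp_rot"])[0],abs(s["joint_vel"]).max(),delta(s,(.5268,-.1723,.030)))
b=blobs(im,(3,150,120),(25,255,255),100)[1];print(b)
print(proj(c,(.5268-.009,-.1723-.0044,.058)),proj(c,(.5178+.0675,-.1766+.0327,.058)))
```

```text
[ 0.52625393 -0.16975082  0.13057524] 26.4288722624882 0.02159286430531914 [ -0.6   2.6 100.6]
[(array([326.2,  77.1]), np.int32(405), array([307,  54,  41,  46], dtype=int32))]
[323.23983697 276.9299046 ] [324.96803758 147.2233371 ]
```

View pics/w2.png

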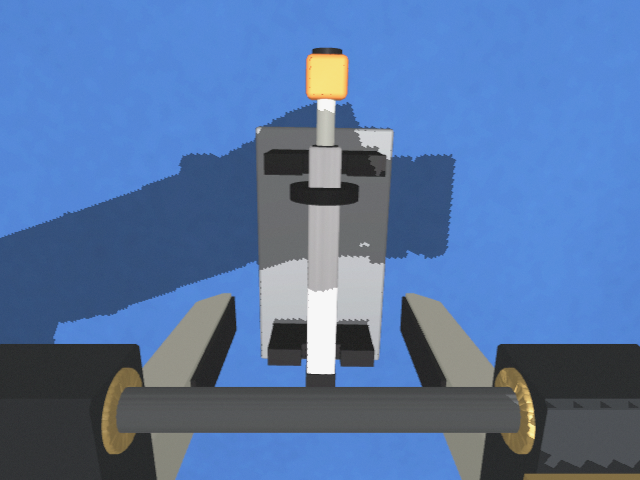

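The sleeve's front edge at (325,147) lies where predicted, so I descend and grasp.

Emit:
carry_out:
  moves:
    - {"dx": 0,"dy": 0.06,"dz": 0.6,"roll": 0.003}
    - {"dx": 0,"dy": 0,"dz": 0.6,"roll": 0}
    - {"dx": 0,"dy": 0,"dz": 0.6,"roll": 0}
    - {"dx": 0,"dy": 0,"dz": 0.5,"roll": 0}
    - {"dx": 0,"dy": 0,"dz": 0.2,"roll": 0}
    - {"dx": 0,"dy": 0,"dz": 0,"roll": 0}
    - {"dx": 0,"dy": 0,"dz": 0,"roll": 0}

```text
clock: 5.1
eef_pos: [0.5284, -0.1726, 0.0318]
tcp_rot: [0.001, 0.975, 0.224, 0.001]
ft_force: [0.2, -0.1, 0.3]
gripper_width: 0.07
gripper_force: 0.0
```

Emit:
carry_out:
  moves:
    - {"dx": 0,"dy": 0,"dz": 0,"roll": 0}
    - {"dx": 0,"dy": 0,"dz": 0,"roll": 0}
    - {"dx": 0,"dy": 0,"dz": 0,"roll": 0}
    - {"dx": 0,"dy": 0,"dz": 0,"roll": 0}
    - {"dx": 0,"dy": 0,"dz": 0,"roll": 0}
    - {"dx": 0,"dy": 0,"dz": 0,"roll": 0}
    - {"dx": 0,"dy": 0,"dz": 0,"roll": 0}
    - {"dx": 0,"dy": 0,"dz": 0,"roll": 0}
  claw: 0
  grip_force: 40

```text
clock: 5.9
eef_pos: [0.5274, -0.1722, 0.0306]
tcp_rot: [0.0, 0.975, 0.224, -0.0]
ft_force: [-0.2, -0.5, 0.4]
gripper_width: 0.0179
gripper_force: 40.0
```

Emit:
carry_out:
  moves:
    - {"dx": 0,"dy": 0,"dz": -0.2,"roll": 0}
    - {"dx": 0,"dy": 0,"dz": -0.4,"roll": 0}
    - {"dx": 0,"dy": 0,"dz": -0.5,"roll": 0}
    - {"dx": 0,"dy": 0,"dz": -0.6,"roll": 0}
    - {"dx": 0,"dy": 0,"dz": -0.6,"roll": 0}
    - {"dx": 0,"dy": 0,"dz": -0.6,"roll": 0}
    - {"dx": 0,"dy": 0,"dz": -0.3,"roll": 0}
    - {"dx": 0,"dy": 0,"dz": 0,"roll": 0.025}
    - {"dx": 0,"dy": 0,"dz": 0,"roll": 0.025}
    - {"dx": 0,"dy": 0,"dz": 0,"roll": 0.022}

```text
clock: 6.9
eef_pos: [0.5269, -0.1718, 0.1584]
tcp_rot: [-0.0, 0.994, 0.111, -0.001]
ft_force: [-0.6, -0.7, -1.7]
gripper_width: 0.018
gripper_force: 40.0
```

Emit:
carry_out:
  moves:
    - {"dx": 0.09,"dy": -0.3,"dz": 0,"roll": 0}
    - {"dx": 0.09,"dy": -0.6,"dz": 0,"roll": 0}
    - {"dx": 0.09,"dy": -0.6,"dz": 0,"roll": 0}
    - {"dx": 0.09,"dy": -0.6,"dz": 0,"roll": 0}
    - {"dx": 0.09,"dy": -0.6,"dz": 0,"roll": 0}
    - {"dx": 0.09,"dy": -0.6,"dz": 0,"roll": 0}
    - {"dx": 0.09,"dy": -0.6,"dz": 0,"roll": 0}
    - {"dx": 0.09,"dy": -0.6,"dz": 0,"roll": 0}
    - {"dx": 0.09,"dy": -0.6,"dz": 0,"roll": 0}
    - {"dx": 0.09,"dy": -0.6,"dz": 0,"roll": 0}
    - {"dx": 0.09,"dy": -0.6,"dz": 0,"roll": 0}
    - {"dx": 0.09,"dy": -0.4,"dz": 0,"roll": 0}

```text
clock: 8.1
eef_pos: [0.5083, 0.1022, 0.1581]
tcp_rot: [-0.001, 0.993, 0.115, -0.001]
ft_force: [0.2, -0.0, -2.0]
gripper_width: 0.0174
gripper_force: 40.0
```

Emit:
carry_out:
  moves:
    - {"dx": 0,"dy": 0,"dz": 0,"roll": 0}
    - {"dx": 0,"dy": 0,"dz": 0,"roll": 0}
    - {"dx": 0,"dy": 0,"dz": 0,"roll": 0}
    - {"dx": 0,"dy": 0,"dz": 0,"roll": 0}
    - {"dx": 0,"dy": 0,"dz": 0,"roll": 0}

```text
clock: 8.6
eef_pos: [0.5097, 0.0976, 0.1588]
tcp_rot: [0.0, 0.994, 0.112, 0.0]
ft_force: [0.0, 0.4, -2.4]
gripper_width: 0.0176
gripper_force: 40.0
```

Run:
```python
from station import *
from h import *
s=get_state();c=get_calibration("wrist");im=grab_frame("wrist")
cv2.imwrite("pics/w3.png",im[:,:,::-1]);np.save("w3.npy",c["extrinsics"])
print(s["clock"],s["eef_pos"],yaw(s["tcp_rot"])[0],abs(s["joint_vel"]).max(),s["joint_positions"].round(2),s["gripper_width"])
```

```text
8.6 [0.50971818 0.09763401 0.15875277] 12.812111452851529 0.005177246594513828 [-0.67  0.57  0.68  1.89 -0.46  0.85 -1.1 ] 0.017592897499867186
```

View pics/w3.png

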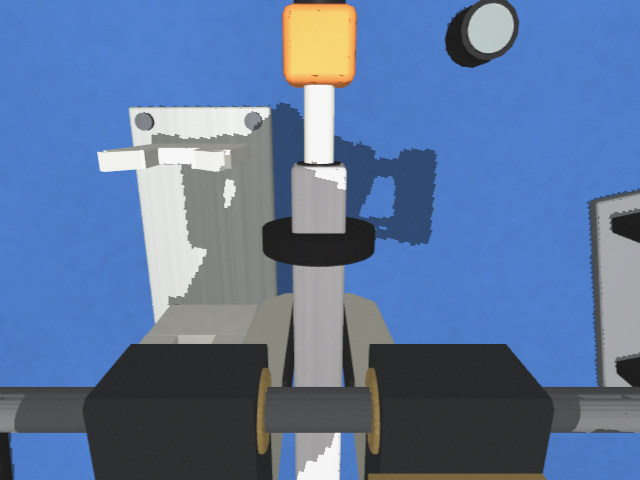

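The wrist view shows the probe held level: front edge at (319,165), collar at (319,240). The yoke is to its left, with front base corners at (129,108) and (271,107) and the front arm's top at (98..246,150).

Run:
```python
from station import *
from h import *
s=get_state();c=get_calibration("wrist");c["extrinsics"]=np.load("w3.npy")
im=cv2.imread("pics/w3.png");hsv=cv2.cvtColor(im,cv2.COLOR_BGR2HSV);blue=cv2.inRange(hsv,np.array((100,90,30)),np.array((125,255,255)))
for v in(115,130,180,200,220,250,280): # base edges
    r=blue[v]; L=[u for u in range(100,200) if r[u-3:u].all() and not r[u:u+3].any()]; Rr=[u for u in range(235,300) if not r[u-3:u].any() and r[u:u+3].all()]
    print(v,L[:2],Rr[:2])
ang=lambda d:np.degrees(np.arctan2(d[1],d[0]))
A=onz(c,129,108,.01);B=onz(c,271,107,.01);print(A,B,np.linalg.norm(A-B),ang(A-B)-90,(A+B)/2)
f=onz(c,319,165,.1588+.028);k=onz(c,320,44,.1588+.03);print("sleeve front",f,delta(s,f),"knob",delta(s,k))
# top flares, z .097
for p in((98,152),(150,147),(193,147),(246,145)):print(onz(c,*p,.097))
```

```text
115 [129] [272]
130 [131] [272]
180 [137] [274]
200 [140] [275]
220 [142] []
250 [146] []
280 [149] [277]
[0.56451053 0.24615427 0.01      ] [0.587167   0.14952203 0.01      ] 0.09925272884291626 13.195267120504724 [0.57583877 0.19783815 0.01      ]
sleeve front [0.57300773 0.11236889 0.1868    ] [ 64.9  -0.1 -28.1] knob [ 99.7   0.2 -30.1]
[0.54519688 0.22361182 0.097     ]
[0.55372656 0.19754557 0.097     ]
[0.55866629 0.17582213 0.097     ]
[0.56575094 0.14922341 0.097     ]
```

Run:
```python
from station import *
from h import *
im=cv2.imread("pics/w3.png");cv2.imwrite("pics/c3.png",cv2.resize(im[90:210,85:285],None,fx=4,fy=4,interpolation=cv2.INTER_CUBIC))
c=get_calibration("wrist");c["extrinsics"]=np.load("w3.npy")
ang=lambda d:np.degrees(np.arctan2(d[1],d[0]))
for a,b in(((129,115),(149,280)),((272,115),(277,280))):print(ang(onz(c,*a,.01)-onz(c,*b,.01)))
# predicted arm points: front arm corners
w=np.radians(13.1);R=np.array([[np.cos(w),-np.sin(w)],[np.sin(w),np.cos(w)]])
for x in(60,70):
  for y in(35,13,-13,-35):
    for z in(61,83,97):
      p=R@np.array([x,y])/1e3+[.4833,.1763];q=proj(c,(*p,z/1e3));print(x,y,z,((q-[85,90])*4).round())
```

```text
12.922640929841046
12.888879177758374
60 35 61 [160. 305.]
60 35 83 [ 92. 321.]
60 35 97 [ 42. 333.]
60 13 61 [305. 304.]
60 13 83 [250. 320.]
60 13 97 [209. 333.]
60 -13 61 [476. 303.]
60 -13 83 [436. 319.]
60 -13 97 [406. 332.]
60 -35 61 [621. 302.]
60 -35 83 [593. 319.]
60 -35 97 [573. 331.]
70 35 61 [151. 237.]
70 35 83 [ 82. 248.]
70 35 97 [ 31. 256.]
70 13 61 [298. 237.]
70 13 83 [241. 247.]
70 13 97 [200. 255.]
70 -13 61 [471. 236.]
70 -13 83 [430. 246.]
70 -13 97 [399. 254.]
70 -35 61 [617. 235.]
70 -35 83 [589. 245.]
70 -35 97 [568. 253.]
```

View pics/c3.png

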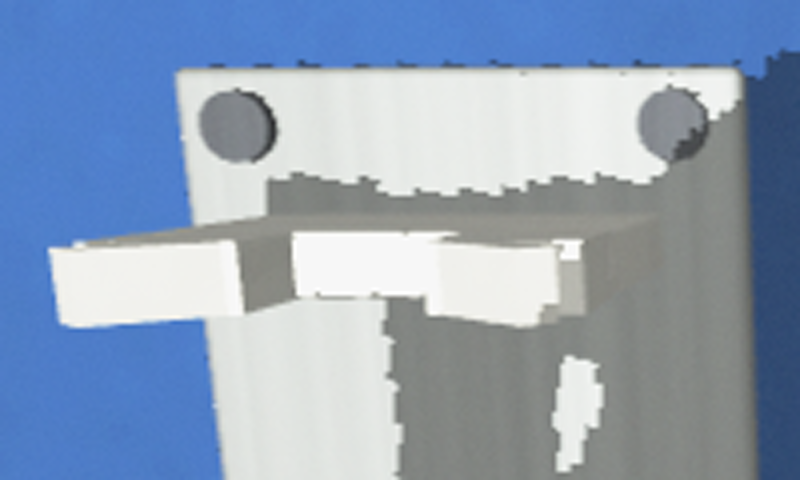

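The crop shows the front arm's slot floor at crop (293–430+, 233–298), about 1 mm from the prediction. So the seat is at about (0.4838, 0.1774), yaw 13°.

Emit:
carry_out:
  moves:
    - {"dx": 0.06,"dy": -0.3,"dz": 0,"roll": 0}
    - {"dx": 0,"dy": -0.5,"dz": 0,"roll": 0}
    - {"dx": 0,"dy": -0.5,"dz": 0,"roll": 0}
    - {"dx": 0,"dy": -0.5,"dz": 0,"roll": 0}
    - {"dx": 0,"dy": -0.29,"dz": 0,"roll": 0}
    - {"dx": 0,"dy": 0,"dz": 0,"roll": 0}
    - {"dx": 0,"dy": 0,"dz": 0,"roll": 0}
    - {"dx": 0,"dy": 0,"dz": 0,"roll": 0}
    - {"dx": 0,"dy": 0,"dz": 0,"roll": 0}

```text
clock: 9.55
eef_pos: [0.4937, 0.1794, 0.1588]
tcp_rot: [0.0, 0.994, 0.111, 0.0]
ft_force: [0.8, -2.0, -2.0]
gripper_width: 0.0176
gripper_force: 40.0
```

Run:
```python
from station import *
from h import *
s=get_state()
print(s["clock"],s["eef_pos"],yaw(s["tcp_rot"])[0],abs(s["joint_vel"]).max(),s["joint_positions"].round(2),delta(s,(.4936,.1797,.0516)))
```

```text
9.55 [0.49366177 0.17944132 0.15879014] 12.782905075609293 0.005324039506947165 [-0.83  0.58  0.69  1.87 -0.47  0.86 -1.26] [ -0.   -0.3 107.2]
```

Descend 95 mm, check the force, then finish.

Emit:
carry_out:
  moves:
    - {"dx": 0,"dy": 0,"dz": 0.4,"roll": 0}
    - {"dx": 0,"dy": 0,"dz": 0.6,"roll": 0}
    - {"dx": 0,"dy": 0,"dz": 0.5,"roll": 0}
    - {"dx": 0,"dy": 0,"dz": 0.3,"roll": 0}
    - {"dx": 0,"dy": 0,"dz": 0.3,"roll": 0}
    - {"dx": 0,"dy": 0,"dz": 0.25,"roll": 0}
    - {"dx": 0,"dy": 0,"dz": 0,"roll": 0}
    - {"dx": 0,"dy": 0,"dz": 0,"roll": 0}

```text
clock: 10.35
eef_pos: [0.4937, 0.1806, 0.0649]
tcp_rot: [0.0, 0.994, 0.112, 0.0]
ft_force: [0.1, -0.2, -1.4]
gripper_width: 0.0177
gripper_force: 40.0
```

Emit:
carry_out:
  moves:
    - {"dx": 0,"dy": 0,"dz": 0.1,"roll": 0}
    - {"dx": 0,"dy": 0,"dz": 0.1,"roll": 0}
    - {"dx": 0,"dy": 0,"dz": 0.1,"roll": 0}
    - {"dx": 0,"dy": 0,"dz": 0,"roll": 0}
    - {"dx": 0,"dy": 0,"dz": 0,"roll": 0}
    - {"dx": 0,"dy": 0,"dz": 0,"roll": 0}

```text
clock: 10.95
eef_pos: [0.4935, 0.1807, 0.0527]
tcp_rot: [0.0, 0.994, 0.112, 0.0]
ft_force: [0.1, 0.5, -2.8]
gripper_width: 0.0176
gripper_force: 40.0
```

Emit:
carry_out:
  moves:
    - {"dx": 0,"dy": 0,"dz": 0.025,"roll": 0}
    - {"dx": 0,"dy": 0,"dz": 0,"roll": 0}
    - {"dx": 0,"dy": 0,"dz": 0,"roll": 0}

```text
clock: 11.25
eef_pos: [0.4933, 0.1807, 0.0517]
tcp_rot: [0.0, 0.994, 0.112, -0.0]
ft_force: [0.7, -0.3, -1.5]
gripper_width: 0.0174
gripper_force: 40.0
```

Emit:
carry_out:
  moves:
    - {"dx": 0,"dy": 0,"dz": 0,"roll": 0}
    - {"dx": 0,"dy": 0,"dz": 0,"roll": 0}
    - {"dx": 0,"dy": 0,"dz": 0,"roll": 0}
    - {"dx": 0,"dy": 0,"dz": 0,"roll": 0}
  claw: 50

```text
clock: 11.65
eef_pos: [0.4935, 0.1807, 0.0518]
tcp_rot: [-0.0, 0.994, 0.112, 0.0]
ft_force: [-1.0, 1.0, -0.6]
gripper_width: 0.045
gripper_force: 0.0
```

Emit:
carry_out:
  moves:
    - {"dx": 0,"dy": 0,"dz": -0.4,"roll": 0}
    - {"dx": 0,"dy": 0,"dz": -0.6,"roll": 0}
    - {"dx": 0,"dy": 0,"dz": -0.7,"roll": 0}
    - {"dx": 0,"dy": 0,"dz": -0.7,"roll": 0}
    - {"dx": 0,"dy": 0,"dz": -0.4,"roll": 0}
    - {"dx": 0,"dy": 0,"dz": 0,"roll": 0}
    - {"dx": 0,"dy": 0,"dz": 0,"roll": 0}
    - {"dx": 0,"dy": 0,"dz": 0,"roll": 0}

```text
clock: 12.45
eef_pos: [0.4924, 0.1807, 0.1624]
tcp_rot: [0.0, 0.994, 0.112, -0.001]
ft_force: [0.2, 0.2, -0.3]
gripper_width: 0.0501
gripper_force: 0.0
```

Run:
```python
from station import *
from h import *
s=get_state();c=get_calibration("wrist");im=grab_frame("wrist")
cv2.imwrite("pics/w4.png",im[:,:,::-1]);np.save("w4.npy",c["extrinsics"])
print(s["clock"],s["eef_pos"],yaw(s["tcp_rot"])[0],abs(s["joint_vel"]).max())
```

```text
12.45 [0.4923832  0.18065111 0.16244729] 12.911078981812073 0.005890421398588807
```

View pics/w4.png

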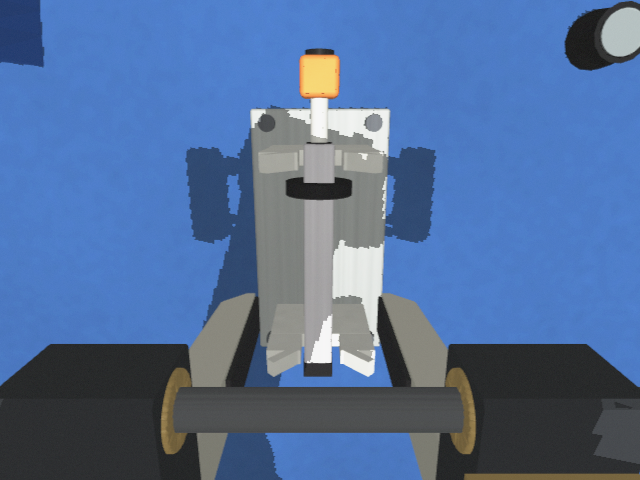

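The probe lies in both slots with the collar at (319,188) just behind the front arm. The knob is at (319,76) and the sleeve front edge at (319,143).

Run:
```python
from station import *
from h import *
s=get_state();c=get_calibration("wrist");c["extrinsics"]=np.load("w4.npy")
f=onz(c,319,143,.079);k=onz(c,319.5,74,.081);print(f,delta(s,f),k,delta(s,k))
im=cv2.imread("pics/w4.png")[:,:,::-1].copy()
print(blobs(im,(3,100,120),(30,255,255),100)[1])
```

```text
[0.55645506 0.19541909 0.079     ] [65.9 -0.2 83.2] [0.59180374 0.20328164 0.081     ] [1.021e+02 1.000e-01 8.110e+01]
[(array([319.1,  75.7]), np.int32(1684), array([300,  54,  40,  45], dtype=int32)), (array([166.2, 418.1]), np.int32(468), array([161, 377,  14,  77], dtype=int32)), (array([469.4, 417.8]), np.int32(455), array([462, 377,  13,  77], dtype=int32))]
```

Emit:
carry_out:
  moves:
    - {"dx": 0.4,"dy": 0,"dz": 0,"roll": 0}
    - {"dx": 0.6,"dy": 0,"dz": 0,"roll": 0}
    - {"dx": 0.6,"dy": 0,"dz": 0,"roll": 0}
    - {"dx": 0.6,"dy": 0,"dz": 0,"roll": 0}
    - {"dx": 0.35,"dy": 0,"dz": 0,"roll": 0}
    - {"dx": 0,"dy": 0,"dz": 0.4,"roll": 0}
    - {"dx": 0,"dy": 0,"dz": 0.6,"roll": 0}
    - {"dx": 0,"dy": 0,"dz": 0.6,"roll": 0}
    - {"dx": 0,"dy": 0,"dz": 0.6,"roll": 0}
    - {"dx": 0,"dy": 0,"dz": 0.4,"roll": 0}
    - {"dx": 0,"dy": 0,"dz": 0.15,"roll": 0}
    - {"dx": 0,"dy": 0,"dz": 0,"roll": 0}

```text
clock: 13.7
eef_pos: [0.5923, 0.2033, 0.0526]
tcp_rot: [0.0, 0.994, 0.112, -0.001]
ft_force: [-0.1, 1.2, 0.2]
gripper_width: 0.0503
gripper_force: 0.0
```

Emit:
carry_out:
  moves:
    - {"dx": 0,"dy": 0,"dz": 0,"roll": 0}
    - {"dx": 0,"dy": 0,"dz": 0,"roll": 0}
    - {"dx": 0,"dy": 0,"dz": 0,"roll": 0}

```text
clock: 14.0
eef_pos: [0.5934, 0.2036, 0.0547]
tcp_rot: [-0.0, 0.994, 0.112, 0.001]
ft_force: [0.6, -0.5, -1.0]
gripper_width: 0.0501
gripper_force: 0.0
```

Run:
```python
from station import *
from h import *
s=get_state();print(s["clock"],s["eef_pos"],yaw(s["tcp_rot"])[0],delta(s,(.5918,.2033,.0516)),s["ft_force"])
```

```text
14.0 [0.59341272 0.20364842 0.05470245] 12.916247605521267 [-1.7 -0.   3.1] [ 0.64397175 -0.48619878 -1.03078849]
```

Emit:
carry_out:
  moves:
    - {"dx": -0.04,"dy": 0,"dz": 0.07,"roll": 0}
    - {"dx": 0,"dy": 0,"dz": 0,"roll": 0}
    - {"dx": 0,"dy": 0,"dz": 0,"roll": 0}

```text
clock: 14.3
eef_pos: [0.591, 0.2032, 0.0508]
tcp_rot: [-0.0, 0.994, 0.112, -0.0]
ft_force: [0.1, 0.5, -0.4]
gripper_width: 0.0498
gripper_force: 0.0
```

Emit:
carry_out:
  moves:
    - {"dx": 0,"dy": 0,"dz": 0,"roll": 0}
    - {"dx": 0,"dy": 0,"dz": 0,"roll": 0}
    - {"dx": 0,"dy": 0,"dz": 0,"roll": 0}
    - {"dx": 0,"dy": 0,"dz": 0,"roll": 0}
    - {"dx": 0,"dy": 0,"dz": 0,"roll": 0}
    - {"dx": 0,"dy": 0,"dz": 0,"roll": 0}
    - {"dx": 0,"dy": 0,"dz": 0,"roll": 0}
  claw: 0
  grip_force: 50

```text
clock: 15.0
eef_pos: [0.5912, 0.2031, 0.0508]
tcp_rot: [0.0, 0.994, 0.112, 0.0]
ft_force: [0.2, -0.3, -0.7]
gripper_width: 0.0215
gripper_force: 50.0
```

Emit:
carry_out:
  moves:
    - {"dx": 0.05,"dy": 0,"dz": 0,"roll": 0}
    - {"dx": 0.05,"dy": 0,"dz": 0,"roll": 0}
    - {"dx": 0,"dy": 0,"dz": 0,"roll": 0}
    - {"dx": 0,"dy": 0,"dz": 0,"roll": 0}

```text
clock: 15.4
eef_pos: [0.5951, 0.2041, 0.0508]
tcp_rot: [-0.0, 0.994, 0.112, -0.0]
ft_force: [-0.7, -0.2, 0.1]
gripper_width: 0.0216
gripper_force: 50.0
```

Emit:
carry_out:
  moves:
    - {"dx": 0.025,"dy": 0,"dz": 0,"roll": 0}
    - {"dx": 0,"dy": 0,"dz": 0,"roll": 0}

```text
clock: 15.6
eef_pos: [0.596, 0.2043, 0.0508]
tcp_rot: [-0.0, 0.994, 0.112, -0.0]
ft_force: [-0.9, -0.3, 1.0]
gripper_width: 0.0216
gripper_force: 50.0
```

Emit:
carry_out:
  moves:
    - {"dx": 0.025,"dy": 0,"dz": 0,"roll": 0}
    - {"dx": 0,"dy": 0,"dz": 0,"roll": 0}

```text
clock: 15.8
eef_pos: [0.5971, 0.2045, 0.0508]
tcp_rot: [0.0, 0.994, 0.112, 0.0]
ft_force: [-0.8, 0.9, 0.7]
gripper_width: 0.0219
gripper_force: 50.0
```

Emit:
carry_out:
  moves:
    - {"dx": 0.025,"dy": 0,"dz": 0,"roll": 0}
    - {"dx": 0,"dy": 0,"dz": 0,"roll": 0}

```text
clock: 16.0
eef_pos: [0.5982, 0.2047, 0.0508]
tcp_rot: [0.0, 0.994, 0.112, 0.0]
ft_force: [0.1, -0.8, 0.8]
gripper_width: 0.0218
gripper_force: 50.0
```

Emit:
carry_out:
  moves:
    - {"dx": 0.025,"dy": 0,"dz": 0,"roll": 0}
    - {"dx": 0,"dy": 0,"dz": 0,"roll": 0}

```text
clock: 16.2
eef_pos: [0.5988, 0.2049, 0.0508]
tcp_rot: [0.0, 0.994, 0.112, -0.0]
ft_force: [-0.6, -0.3, 0.9]
gripper_width: 0.0217
gripper_force: 50.0
```

Emit:
carry_out:
  moves:
    - {"dx": 0.025,"dy": 0,"dz": 0,"roll": 0}
    - {"dx": 0,"dy": 0,"dz": 0,"roll": 0}

```text
clock: 16.4
eef_pos: [0.599, 0.205, 0.0506]
tcp_rot: [0.0, 0.994, 0.112, -0.001]
ft_force: [-3.6, 0.2, 2.3]
gripper_width: 0.0218
gripper_force: 50.0
```

Emit:
carry_out:
  moves:
    - {"dx": 0.025,"dy": 0,"dz": 0,"roll": 0}
    - {"dx": 0,"dy": 0,"dz": 0,"roll": 0}

```text
clock: 16.6
eef_pos: [0.6004, 0.2053, 0.0507]
tcp_rot: [-0.0, 0.994, 0.112, -0.001]
ft_force: [-4.0, -0.3, 2.2]
gripper_width: 0.0218
gripper_force: 50.0
```

Contact came at about x=0.599 (force jump to 3.6 N), so the mark lies 40 mm further along the axis.

Emit:
carry_out:
  moves:
    - {"dx": 0.1,"dy": 0,"dz": 0,"roll": 0}
    - {"dx": 0.1,"dy": 0,"dz": 0,"roll": 0}
    - {"dx": 0.1,"dy": 0,"dz": 0,"roll": 0}
    - {"dx": 0.1,"dy": 0,"dz": 0,"roll": 0}
    - {"dx": 0.1,"dy": 0,"dz": 0,"roll": 0}
    - {"dx": 0.1,"dy": 0,"dz": 0,"roll": 0}
    - {"dx": 0.1,"dy": 0,"dz": 0,"roll": 0}
    - {"dx": 0.1,"dy": 0,"dz": 0,"roll": 0}
    - {"dx": 0.05,"dy": 0,"dz": 0,"roll": 0}
    - {"dx": 0,"dy": 0,"dz": 0,"roll": 0}
    - {"dx": 0,"dy": 0,"dz": 0,"roll": 0}
    - {"dx": 0,"dy": 0,"dz": 0,"roll": 0}

```text
clock: 17.8
eef_pos: [0.6321, 0.2126, 0.0502]
tcp_rot: [0.0, 0.994, 0.112, -0.003]
ft_force: [-7.4, -1.8, 2.6]
gripper_width: 0.0216
gripper_force: 50.0
```

Run:
```python
from station import *
from h import *
s=get_state();c=get_calibration("wrist");im=grab_frame("wrist");sd=grab_frame("side")
F=[]
for i in range(8):
    grab_frame("side");F.append(get_state()["ft_force"])
print(np.mean(F,0),s["eef_pos"],delta(s,(.6380,.2139,.0508)))
cv2.imwrite("pics/w5.png",im[:,:,::-1])
sc=get_calibration("side");m=proj(sc,(.5635,.1975,.07)).astype(int);print(m)
u,v=m; a=cv2.resize(sd[v-30:v+30,u-40:u+40,::-1],(800,600),interpolation=cv2.INTER_CUBIC);cv2.imwrite("pics/s5.png",a)
hs=cv2.inRange(cv2.cvtColor(im,cv2.COLOR_RGB2HSV),np.array((170,130,60)),np.array((180,255,255)));print("red wrist",hs.sum()//255)
```

```text
[-7.27896325 -1.60183202  3.01812598] [0.63210582 0.21260476 0.05018216] [ 6.   0.1 -0.7]
[284 184]
red wrist 0
```

View pics/s5.png

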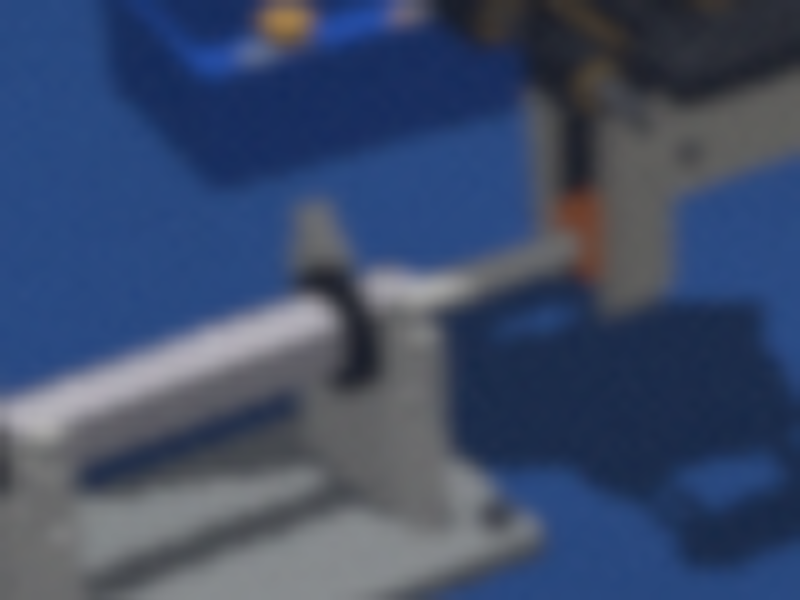

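The side crop shows the collar butted against the front arm, the rod drawn out white and no red yet at the mouth (420,285). That fits about 34 mm of extension, so 6 mm remain.

Emit:
carry_out:
  moves:
    - {"dx": 0.05,"dy": 0,"dz": 0,"roll": 0}
    - {"dx": 0.05,"dy": 0,"dz": 0,"roll": 0}
    - {"dx": 0.05,"dy": 0,"dz": 0,"roll": 0}
    - {"dx": 0,"dy": 0,"dz": 0,"roll": 0}
    - {"dx": 0,"dy": 0,"dz": 0,"roll": 0}
    - {"dx": 0,"dy": 0,"dz": 0,"roll": 0}

```text
clock: 18.9
eef_pos: [0.6375, 0.2138, 0.05]
tcp_rot: [0.0, 0.994, 0.112, -0.003]
ft_force: [-6.6, -1.0, 3.1]
gripper_width: 0.0216
gripper_force: 50.0
```

Run:
```python
from station import *
from h import *
s=get_state();F=[];I=[];T=[]
for i in range(8):
    I.append(grab_frame("side"));T.append(grab_frame("top"));F.append(get_state()["ft_force"])
s2=get_state();print(s2["clock"],np.mean(F,0),s["eef_pos"],s2["eef_pos"],delta(s2,(.6380,.2139,.0508)),s2["gripper_width"])
sd=np.mean(I,0);sc=get_calibration("side")
ax=np.array([.9748,.2235,0])
# redness (R-(G+B)/2) along rod axis; 0 = mouth (knob - 36 - ext)
k=np.array([.6380,.2139,.07]);
for n,c,img in(("side",sc,sd),("top",get_calibration("top"),np.mean(T,0))):
    out=[]
    for d in range(-60,-115,-3):
        u,v=proj(c,k+ax*d/1e3+[0,0,.003]);p=img[int(round(v))-2:int(round(v))+3,int(round(u))-2:int(round(u))+3]
        out.append((d,int((p[...,0]-p[...,1:].mean(-1)).max())))
    print(n,out)
u,v=proj(sc,k-ax*.076).astype(int)
cv2.imwrite("pics/s6.png",cv2.resize(sd[v-24:v+24,u-32:u+32,::-1],(800,600),interpolation=cv2.INTER_CUBIC))
```

```text
19.7 [-7.9315795  -1.58551968  3.38599921] [0.63749855 0.21381216 0.05003482] [0.63746471 0.21382319 0.05002017] [ 0.5  0.  -0.8] 0.02166066848366968
side [(-60, 0), (-63, 1), (-66, 1), (-69, 1), (-72, 1), (-75, 1), (-78, 1), (-81, 1), (-84, 0), (-87, 0), (-90, 0), (-93, -1), (-96, -2), (-99, -1), (-102, -1), (-105, -1), (-108, -1), (-111, -1), (-114, -1)]
top [(-60, 7), (-63, 7), (-66, 51), (-69, 186), (-72, 186), (-75, 186), (-78, 186), (-81, 186), (-84, 41), (-87, 0), (-90, 1), (-93, 1), (-96, 1), (-99, 1), (-102, 1), (-105, 1), (-108, 1), (-111, 1), (-114, 1)][ WARN:0@7.673] global loadsave.cpp:1063 imwrite_ Unsupported depth image for selected encoder is fallbacked to CV_8U.
```

View pics/s6.png

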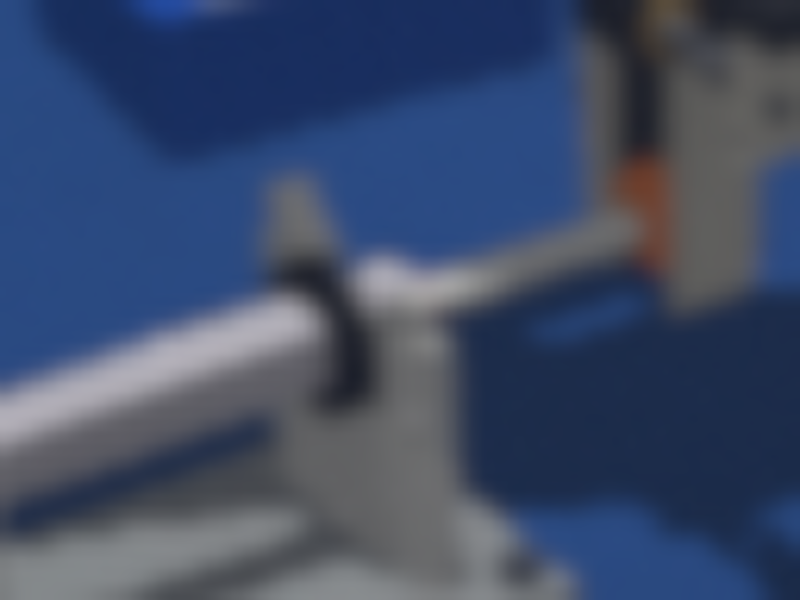

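The top view shows red around 75 mm behind the knob; the side view does not, as the sleeve's corner hides part of it. I'll look at the raw top pixels along the rod.

Run:
```python
from station import *
from h import *
c=get_calibration("top");t=grab_frame("top");ax=np.array([.9748,.2235,0]);k=np.array([.6375,.2138,.07])
for d in(0,-66,-71,-76,-81,-151):print(d,proj(c,k+ax*d/1e3+[0,0,.005]).round(1))
u,v=proj(c,k-ax*.076+[0,0,.005]).round().astype(int);print(u,v)
for y in range(v-9,v+8):print(y,[tuple(int(i) for i in t[y,x]) for x in range(u-3,u+4)])
s=grab_frame("side").astype(int);sc=get_calibration("side")
u,v=proj(sc,k-ax*.073+[0,0,.003]).round().astype(int);print("side",u,v)
for y in range(v-5,v+6):print(y,[int(s[y,x,0]-s[y,x,1]) for x in range(u-8,u+10)])
```

```text
0 [212.  220.3]
-66 [216.5 240.4]
-71 [216.9 241.9]
-76 [217.2 243.5]
-81 [217.6 245. ]
-151 [222.5 266.7]
217 243
234 [(169, 165, 161), (188, 184, 176), (177, 176, 162), (91, 99, 115), (42, 68, 109), (34, 58, 109), (29, 57, 100)]
235 [(155, 152, 156), (183, 182, 173), (177, 177, 165), (102, 112, 121), (36, 56, 100), (27, 58, 105), (34, 61, 104)]
236 [(74, 88, 115), (169, 167, 161), (173, 171, 162), (165, 171, 170), (75, 87, 116), (31, 58, 105), (36, 64, 106)]
237 [(55, 74, 99), (168, 166, 159), (173, 170, 162), (255, 255, 247), (140, 141, 155), (20, 52, 99), (35, 63, 104)]
238 [(21, 47, 92), (163, 158, 151), (175, 172, 165), (255, 255, 253), (144, 147, 157), (21, 49, 96), (28, 56, 100)]
239 [(17, 51, 101), (155, 155, 150), (170, 168, 160), (255, 255, 255), (164, 168, 169), (39, 60, 103), (32, 59, 101)]
240 [(27, 56, 105), (108, 117, 128), (227, 228, 219), (255, 255, 255), (195, 198, 199), (50, 67, 106), (24, 54, 106)]
241 [(22, 57, 104), (53, 77, 105), (255, 255, 255), (255, 255, 255), (244, 242, 235), (90, 97, 120), (17, 49, 92)]
242 [(17, 54, 102), (18, 44, 83), (255, 255, 255), (
[... 1229 characters left out ...]
 -15, -12, -8]
180 [-2, -6, -12, -16, -12, -10, -10, -15, -20, -22, -21, -18, -15, -12, -8, -5, -4, -2]
181 [-3, -4, -8, -7, -3, -2, -1, -4, -6, -7, -7, -5, -3, -4, -2, -2, -1, -1]
182 [-3, -4, -3, -1, 1, 1, 2, 0, 2, 2, 0, -1, 0, -1, -2, -2, -3, -4]
183 [-1, -2, -1, 0, 1, 2, 1, 1, 2, 2, 2, 1, -2, -1, -2, -5, -7, -10]
184 [0, -2, -1, 0, 1, 1, 2, 0, 2, 2, 1, -2, -4, -6, -7, -10, -12, -14]
185 [1, 0, -2, -1, -1, 0, 0, 1, 0, 2, 0, -4, -10, -12, -13, -16, -16, -18]
186 [2, 0, -2, -2, -1, -1, -1, -1, 0, 0, -3, -7, -12, -15, -16, -15, -17, -20]
187 [1, 0, -1, -4, -2, -1, 0, 0, -1, 0, -2, -6, -12, -16, -16, -16, -16, -19]
188 [2, 0, -2, -3, -1, 0, -1, 0, -2, -1, -2, -6, -12, -15, -15, -15, -15, -17]
```

Red shows about 1.2 px, or roughly 4 mm, in the top view. The pose gives 39.5 mm and the force a little less, so I nudge 1 mm further.

Emit:
carry_out:
  moves:
    - {"dx": 0.03,"dy": 0,"dz": 0,"roll": 0}
    - {"dx": 0,"dy": 0,"dz": 0,"roll": 0}
    - {"dx": 0,"dy": 0,"dz": 0,"roll": 0}
    - {"dx": 0,"dy": 0,"dz": 0,"roll": 0}

```text
clock: 20.2
eef_pos: [0.6385, 0.214, 0.05]
tcp_rot: [0.0, 0.994, 0.112, -0.003]
ft_force: [-9.1, -2.0, 3.9]
gripper_width: 0.0214
gripper_force: 50.0
```

Run:
```python
from station import *
from h import *
T=[];F=[];S=[]
for i in range(6): T.append(grab_frame("top"));S.append(grab_frame("side"));F.append(get_state()["ft_force"])
s=get_state();print(s["clock"],s["eef_pos"],np.mean(F,0),s["gripper_width"])
t=np.mean(T,0).astype(int)
for y in range(240,247):print(y,[tuple(t[y,x].tolist()) for x in range(215,220)])
d=np.mean(S,0);print((d[178:188,277:295,0]-d[178:188,277:295,1]).max())
```

```text
20.8 [0.63851806 0.21406787 0.0499924 ] [-7.46638214 -1.92007642  3.16069572] 0.021876775467948275
240 [(103, 112, 124), (255, 255, 255), (255, 255, 255), (194, 201, 201), (51, 74, 109)]
241 [(48, 70, 98), (255, 255, 255), (255, 255, 255), (241, 222, 215), (89, 89, 117)]
242 [(17, 44, 86), (255, 255, 255), (255, 204, 191), (248, 119, 107), (108, 53, 66)]
243 [(54, 68, 79), (224, 37, 34), (245, 58, 55), (250, 171, 172), (240, 226, 228)]
244 [(127, 137, 134), (232, 192, 194), (222, 215, 220), (255, 255, 255), (255, 255, 255)]
245 [(166, 165, 168), (255, 255, 255), (255, 255, 255), (255, 255, 255), (255, 255, 255)]
246 [(207, 204, 208), (255, 255, 255), (255, 255, 255), (255, 255, 255), (255, 255, 255)]
8.166666666666657
```

```bash
python3 -c "
from station import *
print(hand_in())"
```

```text
the job is handed in; nothing more can be done
None
```

The probe is laid in the yoke with its collar butted on the front arm, and I handed in while holding the knob at about 40 mm of extension, with the red ring roughly half out; the end stop was never reached, and the caliper, loupe and parts bin were not touched.

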